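# Shut the sample bin and secure its swivel hasp

### The arm

A 7-joint arm with a two-finger parallel gripper is mounted at the origin on the work surface. World frame = base frame: x ahead of the robot, y to its left, z up, the work surface at z = 0. Lengths are in m, angles in rad, forces in N, time in s.
With the tool pointing down it reaches from about 0.425 to 0.875 m from the base axis. Payload 4.7 kg.
Tool frame: the origin (TCP) lies midway between the tips of the shut fingers; the grasp point (between the pads) lies 19 mm behind it; z points along the fingers, y is the line along which they close (so a half turn about z gives the same grasp; the last joint's range is limited). The gripper opens to 87 mm and grips with 3 to 60 N. Pads are 19 mm wide; open, the fingers measure 117 mm over their backs; the gripper's body (75 mm by 190 mm) begins 51 mm behind the grasp point.
Start: joints at [-1.266, 0.321, -0.07, 1.45, 0.023, 1.371, -0.057], TCP at [0.186, 0.623, 0.223] pointing down, gripper open.
Joint ranges: [-2.86, 2.86], [-0.3, 2.09], [-1.38, 1.24], [0.06, 2.45], [-1.56, 4.7], [0.09, 2.05], [-2.69, 2.69]. Speed limits (rad/s): [2.57, 2.57, 3.14, 3.14, 3.14, 3.14, 3.14].

### API

Orientations are given as a rotation vector (axis times angle).
In Python, from bench import ctrl gives the robot as it stands. The module is installed in compiled form; this text tells all that it offers.
- The arm moves only by the tool carry_out, never from a script. Its argument "steps" is a list of rows, each a list of 7 numbers: the turn, a rotation vector about the world's x, y, z in degrees, then the shift along the world's x, y, z in cm, then the opening, from 0 (shut) to 1 (fully open). A call has 1 to 12 rows; each row is the pose to reach, as a shift and turn from the pose commanded when the call began; what a row does not reach only later rows make up. A row lasts 1/10 s, in which the tool goes at most 50 mm and 8.59 degrees, less where a joint would pass 70% of its speed; a pose out of reach is approached as far as the arm can. A call with a gripper value outside its range is refused whole. The fingers move at their own pace and stop on an object; "squeeze" is the grip in N (left out, the last holds). Time passes only in rows, so rows that repeat a pose let the fingers close. It gives the time, the measured TCP pose, the force, the opening and the grip force at its end, in the units of the state.
- ctrl.get_state(): the state, without advancing time (a new reading comes with each control period).
- ctrl.get_image(name): name is "side" or "top" or "wrist"; returns a dict with "pixels" (480x640x3 uint8, red, green, blue), "camera_matrix" (3x3 intrinsics, pixels), "k1" (the pictures are not rectified: a ray, as slopes to the right and down, at radius r is drawn at 1 + k1 r^2 times it, then the intrinsics apply), "cam_to_world" (4x4, takes a point from camera to world coordinates); the wrist camera has in their place "T_tool_cam" (4x4, takes a point from camera to tool coordinates, whose origin is the TCP and whose axes are the flange's). Camera axes: x right, y down, z forward; pixel columns grow to the right and rows downward; lengths in m; the calibration is good to about 2 mm. A picture is of the moment at which its call begins: read the wrist's pose just before it. There is no depth.
- ctrl.close_job(): hands the job in; it is judged then, once.
The state is a dict: "time": time; "joint_positions": joint angles; "qd": joint speeds; "joint_torque": joint torques, N m; "position": TCP position; "tool_rot": TCP orientation; "ft_force": force on the tool from outside, world axes, zero at the start; "torque": the same for the moment, N m; "grip_width": opening from 0.0 (shut) to 1.0 (fully open); "grip_force": force on a finger pad.
Only numpy, scipy, OpenCV 4.12 (cv2) and the standard library are available. Lean on these libraries where they do the work, as an engineer would, in place of code of your own. Each camera call takes 0.05 s, during which the arm holds its last target. There are 200 camera calls.

### The job

Lock up the blue sample bin: shut its sloping lid fully, then swing the hasp down over the staple until the strap lies flat, and then turn the staple's brass eye a quarter turn so that it stands crosswise over the strap. Leave the jars, the sieve and the remote where they are.

Things in the scene. Friction and masses are not known exactly. Their poses are not given: they have to be found in the camera images.
- bin: Blue steel bin bolted to the bench, 260 deep (x) x 240 wide (y) x 210 mm high. Origin: centre of its underside; front faces -x. Its front wall is 50 mm high (at x = -130 mm); from its top edge a flat face slopes up and back at 36 degrees from horizontal for 272 mm to the ridge. The lower 114 mm of that face is a fixed apron, the rest the lid. Into the face, square to it: (0.588, 0, -0.809).
- lid (a joint): Lid, steel sheet 154 mm long down the slope, 248 wide, 4 thick. 0 = shut, along the slope, its outer face 6 mm proud of the apron; grows as its lower edge rises (1.0 = pointing 21 degrees above level, to the front). Hinge axis along the bin's y, 272 mm up the slope from the front wall's top edge, 2 mm out of the face. Stiff hinge (0.5 N m, lid 0.4 kg): stays where left, must be pressed shut.
- lid_edge (a point): Middle of the lid's lower edge, on the outer face, 154 mm from the lid's hinge. The hasp is fixed here; 40 to 120 mm to either side of it the lid is bare.
- hasp (a joint): Steel hasp strap, hinged on the lid's lower edge. 0 = flat down the apron (underside 4, top 8 mm off it); 1.57 = square off the face; 2.8 = folded back over the lid. 110 mm long from its hinge axis (along the bin's y), 50 wide, 4 thick; slot 23 mm wide, 35 to 92 mm from the hinge. Friction (0.07 N m) holds it where left; it must be pressed fully flat.
- hasp_hinge (a point): On the strap's hinge axis (along the bin's y), mid-width, just beyond the lid's lower edge. With the lid shut: 114 mm up the slope from the front edge, 8 mm out of the apron.
- hasp_tip (a point): Middle of the solid bar at the strap's free end, 101 mm from the hinge (the end itself is at 110 mm), on the strap's outer face. Here the strap can be pinched across its 50 mm width.
- staple (a joint): Brass padlock eye, turning on an axis square to the apron. 0 = in line with the strap (long side up and down the slope): the slot passes over it. 1.57 = quarter turn, crosswise over the strap, locking it. Grows anticlockwise as seen facing the slope from outside. Stops at 0 and 1.57; friction (0.05 N m) holds it where left. A crosswise eye blocks the strap.
- staple_top (a point): Top of the eye, on its axis, 40 mm out of the apron, 52 mm up the slope from the front edge and 62 mm down the slope from the hasp hinge. The eye is a flat brass block 40 mm long, 10 mm thick, from 13 to 40 mm out of the apron; its round stud below is 12 mm across.
- jar_gold: Loose glass jar with a gold cap, 110 mm diameter, 190 mm high; origin under its centre. To be left alone.
- jar_white: Loose glass jar with a white cap, 104 mm diameter, 200 mm high; origin under its centre. To be left alone.
- jar_clip: Loose clip-top glass jar, 90 mm diameter, 135 mm high, beside the bin; origin under its centre. To be left alone.
- sieve: Loose hand sieve with a wooden handle, 205 mm long, 30 mm high, beside the bin; origin under its bowl (84 mm across), handle towards its -x. To be left alone.
- remote: Loose round black remote control, 64 mm across, 16 mm high, in front of the bin; origin under its centre. To be left alone.

How it is judged:
On the way, in this order (a step that is already met when the one before it is completed fails the run):
1. the lid is shut, with the hasp still up (value of joint lid below 0.04 rad and value of joint hasp above 0.5 rad), for 0.2 s.
2. the strap lies flat over the staple, the eye still in line, the lid shut (value of joint lid below 0.04 rad and value of joint hasp below 0.05 rad and value of joint staple below 0.35 rad), for 0.2 s.
3. the eye stands crosswise over the flat strap (value of joint lid below 0.04 rad and value of joint hasp below 0.05 rad and value of joint staple above 1.3 rad), for 0.2 s.
At the end, for the whole second after the job is handed in: The lid is shut (within 0.04 rad), the strap lies flat over the staple (within 0.05 rad), the eye is turned to at least 1.3 rad of its quarter turn (1.57), all at rest, and each jar, the sieve and the remote lie within 30 mm of where they were (all of step 3 and velocity of joint each of lid, hasp, staple below 0.05 rad/s and distance of each of jar_gold, jar_white, jar_clip, sieve, remote from where it was at the start of the episode below 0.03 m); the robot touches nothing.
It fails at once if a jar, the sieve or the remote is shifted by more than 30 mm (distance of any of jar_gold, jar_white, jar_clip, sieve, remote from where it was at the start of the episode above 0.03 m).
It fails at once if a jar is tipped (angle between any of jar_gold, jar_white, jar_clip's own z axis and vertical above 0.35 rad).
It also fails if it takes over 61 s, if anything falls off the work surface, if the arm or the gripper's body presses on something with over 40 N, if the wrist force passes 120 N, or if a joint passes its speed limit or range.

## Working session

There is one attempt and no reset: what is moved stays moved. The work goes in short steps, Python scripts to look and compute and a tool call to move; the robot and the scene stay as the last step left them, time stands still between calls to the robot, and variables do not carry over. Pictures are saved under pics/ and viewed, at most 10 in all, crops included, and the job is handed in when it is done.

Besides the shell and the picture viewer there is one more tool, called after "Emit:" by a JSON object that holds its "method" and its "body", one argument or row to a line. carry_out: Moves the arm, as the interface text tells. Its arguments: {"type":"object","properties":{"steps":{"type":"array","items":{"type":"array","items":{"type":"number"}}},"squeeze":{"type":"number"}},"required":["steps"]}

```bash
mkdir -p pics
python3 - <<'E'
from bench import ctrl
import cv2,pickle,numpy as np
s=ctrl.get_state();print(s)
for n in("side","top","wrist"):
    im=ctrl.get_image(n);cv2.imwrite(f"pics/{n}0.png",im["pixels"][:,:,::-1]);pickle.dump(im,open(f"{n}0.pkl","wb"))
    print(n,{k:np.round(v,4).tolist() for k,v in im.items() if k!="pixels"})
E
```

```text
{'time': 0.0, 'joint_positions': array([-1.26593787,  0.32183613, -0.07010577,  1.45169572,  0.02258222,
        1.37081136, -0.05689081]), 'qd': array([-2.49710453e-03,  1.03903821e-03, -7.17286166e-04, -7.50131940e-04,
        2.13974619e-04,  1.97155848e-03,  5.32733562e-05]), 'joint_torque': array([ 5.57667056e-05, -4.91279769e+01, -4.03597355e-01, -3.12526274e+01,
       -6.39089313e-02,  4.35140985e-02,  1.64522830e-04]), 'position': array([0.18620748, 0.62216144, 0.22144276]), 'tool_rot': array([-4.54996722e-01, -3.10825692e+00,  3.06629876e-03]), 'ft_force': array([-0.33477697,  0.0655523 ,  0.67507269]), 'torque': array([ 0.00740095, -0.0180003 , -0.04600089]), 'grip_force': 0.0, 'grip_width': 0.9977491977033108}
side {'camera_matrix': [[444.4112, 0.0, 328.4876], [0.0, 444.4112, 244.1209], [0.0, 0.0, 1.0]], 'k1': -0.0945, 'cam_to_world': [[-0.8366, 0.5244, -0.1586, 0.7296], [0.5479, 0.801, -0.2412, 0.2332], [0.0006, -0.2887, -0.9574, 1.0015], [0.0, 0.0, 0.0, 1.0]]}
top {'camera_matrix': [[547.7484, 0.0, 314.1967], [0.0, 547.7484, 239.0587], [0.0, 0.0, 1.0]], 'k1': -0.166, 'cam_to_world': [[-0.0084, -0.9867, 0.1626, 0.3927], [-0.9999, 0.0065, -0.0124, 0.0006], [0.0112, -0.1627, -0.9866, 1.461], [0.0, 0.0, 0.0, 1.0]]}
wrist {'camera_matrix': [[360.4827, 0.0, 315.6262], [0.0, 360.4827, 240.9863], [0.0, 0.0, 1.0]], 'k1': -0.0475, 'T_tool_cam': [[-0.0005, -0.96, -0.2798, 0.076], [1.0, -0.0003, -0.001, 0.0007], [0.0009, -0.2798, 0.96, -0.1624], [0.0, 0.0, 0.0, 1.0]]}
```

View pics/side0.png

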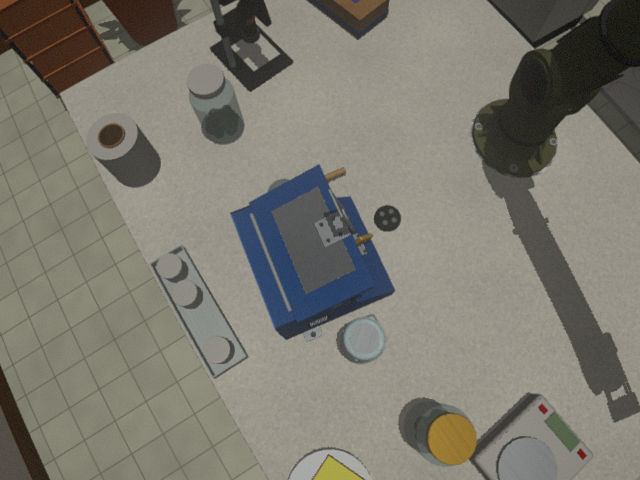

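View pics/top0.png

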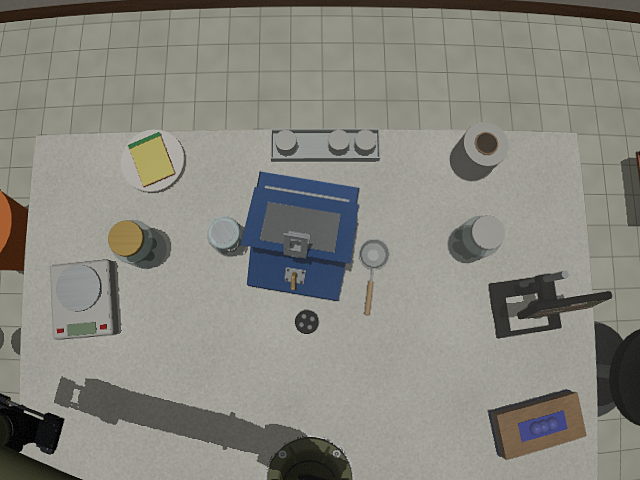

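Run:
```python
import cv2
a=cv2.imread("pics/top0.png")[165:310,235:395];cv2.imwrite("pics/topc.png",cv2.resize(a,None,fx=4,fy=4,interpolation=cv2.INTER_CUBIC))
a=cv2.imread("pics/side0.png")[160:345,225:405];cv2.imwrite("pics/sidec.png",cv2.resize(a,None,fx=3.2,fy=3.2,interpolation=cv2.INTER_CUBIC))
```

```text
(no output)
```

View pics/topc.png

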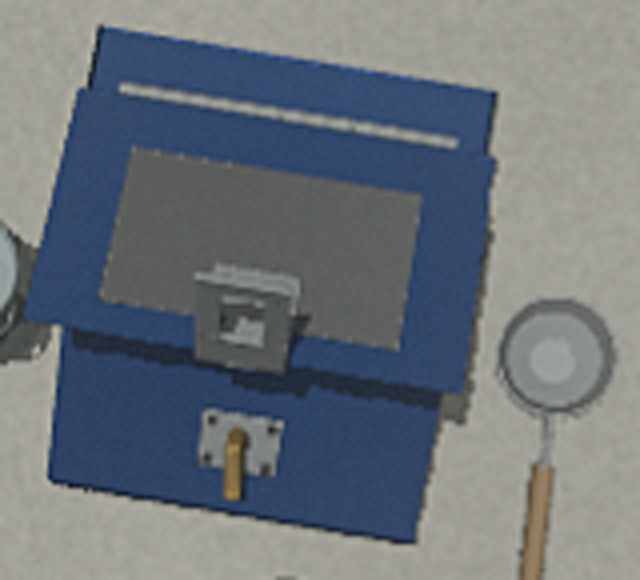

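View pics/sidec.png

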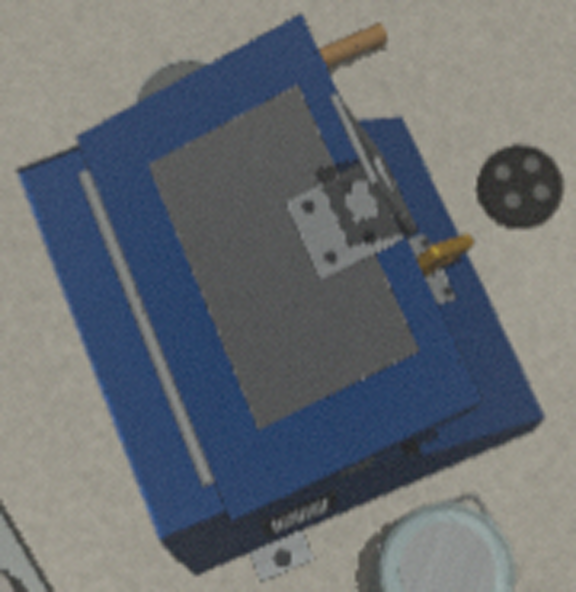

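```bash
cat > h.py <<'E'
import numpy as np,pickle,cv2
from scipy.spatial.transform import Rotation as R
from scipy.optimize import least_squares
def proj(im,P,T=None):
    T=im["cam_to_world"] if T is None else T
    P=np.atleast_2d(P);c=(P-T[:3,3])@T[:3,:3];s=c[:,:2]/c[:,2:]
    s=s*(1+im["k1"]*(s**2).sum(1,keepdims=True));K=im["camera_matrix"]
    return s*[K[0,0],K[1,1]]+[K[0,2],K[1,2]]
a=np.radians(36);U=np.array([np.cos(a),0,np.sin(a)]);N=np.array([-np.sin(a),0,np.cos(a)]);E=np.array([-.13,0,.05])
Y=np.array([0,1.,0])
def face(u,y,n): return E+u*U+n*N+y*Y     # bin frame
def lidf(th,d,y,n=.004):  # d from hinge down lid, n out of the hinge line
    D=-U*np.cos(th)+N*np.sin(th);M=N*np.cos(th)+U*np.sin(th)
    return face(.272,y,.002)+d*D+n*M,D,M
def hasp(th,h,d,y,n=0): # point on strap at d from hinge axis
    p,D,M=lidf(th,.158,y,.006)
    return p+d*(D*np.cos(h)+M*np.sin(h))+n*(M*np.cos(h)-D*np.sin(h))
def W(b,p): # b=(x,y,yaw)
    return R.from_euler('z',b[2]).apply(p)+[b[0],b[1],0]
E
cat > fit.py <<'E'
from h import *
top=pickle.load(open("top0.pkl","rb"));side=pickle.load(open("side0.pkl","rb"))
def pts(v):
    th,h=v[3:5];L=lambda d,y:lidf(th,d,y)[0]
    c=lambda s:[face(0,s*.12,0),np.array([.13,s*.12,.21]),L(0,s*.124),L(.154,s*.124),hasp(th,h,.11,s*.025)]
    return W(v,np.array(c(1)+c(-1)+[face(.072,0,.04),face(.032,0,.04)]))
n=np.nan
t=np.array([[50,480],[100,28],[78,90],[26,322],[195,275],[415,542],[497,93],[495,158],[465,393],[300,293],[n,n],[233,498]])/4+[235,165]
s=np.array([[543,415],[165,535],[230,518],[478,400],[n,n],[403,118],[18,170],[80,138],[303,15],[335,95],[n,n],[472,240]])/3.2+[225,160]
def res(v):
    p=pts(v);return np.r_[proj(top,p)-t,proj(side,p)-s]
f=lambda v:(lambda r:r[~np.isnan(r)])(res(v).ravel())
o=least_squares(f,[.62,0.05,-.16,.5,1.6],loss="soft_l1")
print(np.round(o.x,4));print(np.round(res(o.x),1))
b=o.x
np.save("b.npy",b)
th,h=b[3:5]
for nm,p in [("lid_edge",lidf(th,.154,0)[0]),("hh",hasp(th,h,0,0)),("tip",hasp(th,h,.101,0)),("staple",face(.052,0,.04)),("shut hinge",face(.114,0,.008))]:print(nm,W(b,p).round(4))
E
python3 fit.py
```

```text
[ 0.6138  0.0178 -0.1749  0.897   1.5481]
[[-1.  -0.2]
 [-0.6 -0.8]
 [-0.1 -1. ]
 [-1.1  0. ]
 [ 0.   0.4]
 [-0.4 -0.1]
 [ 0.2 -0.5]
 [ 0.1 -0.7]
 [-0.9  0.8]
 [-1.9 -0. ]
 [ nan  nan]
 [-1.4  0.9]
 [ 0.4 -0.5]
 [-1.2  1.8]
 [ 0.1 -0.1]
 [ 1.6 -0.5]
 [ nan  nan]
 [-0.6 -1.6]
 [-0.7 -1.1]
 [-1.7 -1.7]
 [-0.1 -0.9]
 [-0.6 -0.3]
 [ nan  nan]
 [ 0.8 -0.9]]
lid_edge [0.5562 0.028  0.2562]
hh [0.5529 0.0286 0.2592]
tip [0.5771 0.0243 0.3572]
staple [0.5041 0.0372 0.1129]
shut hinge [0.572  0.0252 0.1235]
```

Run:
```python
from h import *
b=np.load("b.npy");c=np.array([.186,.623,.223])
for nm,p in [("lidpress d.12 shut",lidf(0,.12,.08)[0]),("d.10",lidf(0,.10,.08)[0]),("open d.11",lidf(b[3],.113,.08)[0]),("strap d.08 flat",face(.034,0,.008)),("d.07",face(.044,0,.008)),("strap tip up",hasp(0,b[4],.11,0)),("eye low end",face(.032,0,.04)),("eye low mid",face(.032,0,.027)),("bin y axis",np.array([0,.1,0]))]:
    w=W(b,p);print(nm,w.round(4),((w-c)*100).round(2))
print(R.from_rotvec(ctrl.get_state()["tool_rot"]).as_matrix().round(3) if 0 else "")
```

```text
lidpress d.12 shut [0.6174 0.0985 0.1442] [ 43.14 -52.45  -7.88]
d.10 [0.6333 0.0956 0.156 ] [ 44.73 -52.74  -6.7 ]
open d.11 [0.609  0.0999 0.2453] [ 42.3  -52.31   2.23]
strap d.08 flat [0.5083 0.0365 0.0765] [ 32.23 -58.65 -14.65]
d.07 [0.5162 0.0351 0.0823] [ 33.02 -58.79 -14.07]
strap tip up [0.5064 0.0368 0.211 ] [ 32.04 -58.62  -1.2 ]
eye low end [0.4882 0.04   0.1012] [ 30.22 -58.3  -12.18]
eye low mid [0.4957 0.0387 0.0907] [ 30.97 -58.43 -13.23]
bin y axis [0.6312 0.1163 0.    ] [ 44.52 -50.67 -22.3 ]
```

Emit:
{"method": "carry_out", "body": {
  "steps": [
    [0, 0, -8, 0, 0, 5, 0],
    [0, 0, -16, 0, 0, 10, 0],
    [0, 0, -24, 0, -5, 15, 0],
    [0, 0, -32, 2, -10, 20, 0],
    [0, 0, -40, 5, -15, 20, 0],
    [0, 0, -48, 9, -20, 20, 0],
    [0, 0, -56, 13, -24, 20, 0],
    [0, 0, -64, 17, -28, 20, 0],
    [0, 0, -72, 21, -32, 20, 0],
    [0, 0, -78, 25, -36, 20, 0],
    [0, 0, -83, 29, -40, 20, 0],
    [0, 0, -83, 33, -44, 20, 0]
  ]
}}

```text
time: 1.35
position: [0.4509, 0.2481, 0.4223]
tool_rot: [-2.402, -2.024, -0.001]
ft_force: [0.9, 0.9, -0.6]
grip_width: 0.032
grip_force: 0.0
```

Emit:
{"method": "carry_out", "body": {
  "steps": [
    [0, 0, 0, 0, 0, 0, 0],
    [0, 0, 0, 0, 0, 0, 0]
  ]
}}

```text
time: 1.55
position: [0.4504, 0.2489, 0.422]
tool_rot: [-2.403, -2.022, 0.001]
ft_force: [0.4, 1.4, -0.4]
grip_width: 0.004
grip_force: 0.0
```

Emit:
{"method": "carry_out", "body": {
  "steps": [
    [0, 0, 0, 3, -3, 0, 0],
    [0, 0, 0, 6, -6, 0, 0],
    [0, 0, 0, 9, -9, 0, 0],
    [0, 0, 0, 12, -12, 0, 0],
    [0, 0, 0, 15, -14, 0, 0],
    [0, 0, 0, 16.7, -15, -2, 0],
    [0, 0, 0, 16.7, -15, -6, 0],
    [0, 0, 0, 16.7, -15, -10, 0],
    [0, 0, 0, 16.7, -15, -14, 0],
    [0, 0, 0, 16.7, -15, -14, 0]
  ]
}}

```text
time: 2.55
position: [0.6127, 0.1025, 0.2755]
tool_rot: [-2.392, -2.027, 0.016]
ft_force: [-1.1, -0.3, 0.1]
grip_width: 0.006
grip_force: 0.0
```

Emit:
{"method": "carry_out", "body": {
  "steps": [
    [0, 0, 0, 0.3, -0.3, -1.5, 0],
    [0, 0, 0, 0.3, -0.3, -3, 0],
    [0, 0, 0, 0.3, -0.3, -4.5, 0],
    [0, 0, 0, 0.3, -0.3, -6, 0],
    [0, 0, 0, 0.3, -0.3, -7.5, 0],
    [0, 0, 0, 0.3, -0.3, -9, 0],
    [0, 0, 0, 0.3, -0.3, -10, 0],
    [0, 0, 0, 0.3, -0.3, -11, 0],
    [0, 0, 0, 0.3, -0.3, -11, 0]
  ]
}}

```text
time: 3.45
position: [0.6187, 0.0967, 0.1701]
tool_rot: [-2.4, -2.025, 0.005]
ft_force: [-0.2, 0.4, -0.0]
grip_width: 0.005
grip_force: 0.0
```

Emit:
{"method": "carry_out", "body": {
  "steps": [
    [0, 0, 0, 0, 0, -0.5, 0],
    [0, 0, 0, 0, 0, -1, 0],
    [0, 0, 0, 0, 0, -1.4, 0],
    [0, 0, 0, 0, 0, -1.7, 0],
    [0, 0, 0, 0, 0, -1.7, 0]
  ]
}}

```text
time: 3.95
position: [0.6195, 0.097, 0.1546]
tool_rot: [-2.4, -2.026, 0.001]
ft_force: [0.7, -0.4, -0.3]
grip_width: 0.005
grip_force: 0.0
```

Still no force; I'll look.

Run:
```python
from bench import ctrl
import cv2,pickle,numpy as np
o=[]
for n,(r0,r1,c0,c1) in {"top":(160,310,230,390),"side":(160,345,225,405)}.items():
    im=ctrl.get_image(n);pickle.dump(im,open(f"{n}1.pkl","wb"))
    o.append(cv2.resize(im["pixels"][r0:r1,c0:c1,::-1],(400,int(400*(r1-r0)/(c1-c0))),interpolation=cv2.INTER_CUBIC))
h=max(x.shape[0] for x in o)
cv2.imwrite("pics/b1.png",np.hstack([cv2.copyMakeBorder(x,0,h-x.shape[0],0,0,0) for x in o]))
```

```text
(no output)
```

View pics/b1.png

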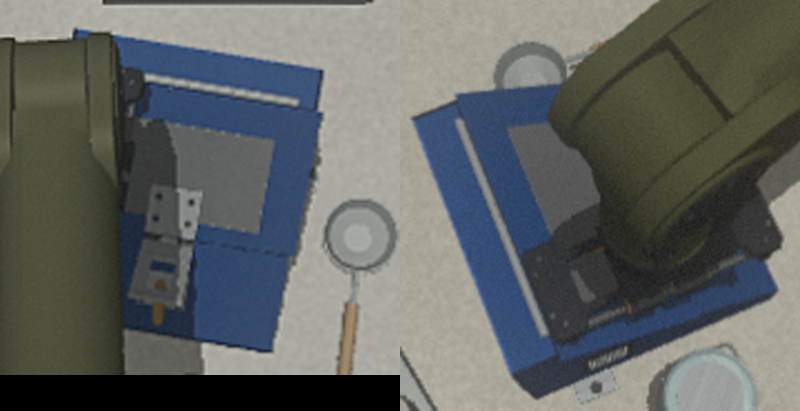

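The lid is nearly or fully down (seam at (210,248) in the left half). The strap is still up, with its tip at about (155,300). I'll press until a force shows.

Emit:
{"method": "carry_out", "body": {
  "steps": [
    [0, 0, 0, 0, 0, -0.3, 0],
    [0, 0, 0, 0, 0, -0.5, 0],
    [0, 0, 0, 0, 0, -0.5, 0],
    [0, 0, 0, 0, 0, -0.5, 0]
  ]
}}

```text
time: 4.45
position: [0.6203, 0.097, 0.1517]
tool_rot: [2.4, 2.026, 0.002]
ft_force: [-1.9, -0.2, 6.9]
grip_width: 0.002
grip_force: 3.5
```

Emit:
{"method": "carry_out", "body": {
  "steps": [
    [0, 0, 0, 0, 0, -0.3, 0],
    [0, 0, 0, 0, 0, -0.5, 0],
    [0, 0, 0, 0, 0, -0.5, 0]
  ]
}}

```text
time: 4.75
position: [0.6206, 0.097, 0.1512]
tool_rot: [-2.4, -2.026, -0.006]
ft_force: [-12.2, -0.7, 27.7]
grip_width: 0.002
grip_force: 14.5
```

Emit:
{"method": "carry_out", "body": {
  "steps": [
    [0, 0, 0, 0, 0, 4, 0],
    [0, 0, 0, 0, 0, 9, 0],
    [0, 0, 8, 0, 0, 14, 0.34],
    [0, 0, 16, -1, -1, 16, 0.34],
    [0, 0, 24, -2, -2, 16, 0.34],
    [0, 0, 32, -4, -3, 16, 0.34],
    [0, 0, 40, -6, -4, 16, 0.34],
    [0, 0, 48, -8, -5, 16, 0.34],
    [0, 0, 56, -9, -6, 16, 0.34],
    [0, 0, 64, -10, -6.1, 16, 0.34],
    [0, 0, 72, -11, -6.1, 16, 0.34],
    [0, 0, 80, -11, -6.1, 16, 0.34]
  ]
}}

```text
time: 5.95
position: [0.5089, 0.0358, 0.3053]
tool_rot: [-0.528, -3.097, -0.002]
ft_force: [0.4, -0.4, -0.3]
grip_width: 0.344
grip_force: 0.0
```

Emit:
{"method": "carry_out", "body": {
  "steps": [
    [0, 0, 5, 0, 0, 0, 0.34],
    [0, 0, 9.7, 0, 0, 0, 0.34],
    [0, 0, 9.7, 0, 0, 0, 0.34]
  ]
}}

```text
time: 6.25
position: [0.5098, 0.0359, 0.3051]
tool_rot: [-0.273, -3.13, -0.0]
ft_force: [0.9, -0.5, -0.2]
grip_width: 0.338
grip_force: 0.0
```

Emit:
{"method": "carry_out", "body": {
  "steps": [
    [0, 0, 0, 2, -0.3, -2, 0.34],
    [0, 0, 0, 2, -0.3, -5, 0.34],
    [0, 0, 0, 2, -0.3, -8, 0.34],
    [0, 0, 0, 2, -0.3, -10, 0.34],
    [0, 0, 0, 2, -0.3, -12, 0.34],
    [0, 0, 0, 1.8, -0.3, -14, 0.34],
    [0, 0, 0, 1.5, -0.2, -16, 0.34],
    [0, 0, 0, 1.2, -0.2, -18, 0.34],
    [0, 0, 0, 0.8, -0.1, -19.5, 0.34],
    [0, 0, 0, 0.6, -0.1, -20.5, 0.34],
    [0, 0, 0, 0.6, -0.1, -20.5, 0.34]
  ]
}}

```text
time: 7.35
position: [0.5147, 0.0348, 0.0989]
tool_rot: [-0.274, -3.127, 0.001]
ft_force: [0.0, 0.5, -0.3]
grip_width: 0.34
grip_force: 0.0
```

Run:
```python
from bench import ctrl
import cv2,pickle,numpy as np
o=[]
im=ctrl.get_image("wrist");o.append(cv2.resize(im["pixels"][:,:,::-1],(440,330),interpolation=cv2.INTER_AREA))
im=ctrl.get_image("side");o.append(cv2.resize(im["pixels"][160:345,225:405,::-1],(360,370),interpolation=cv2.INTER_CUBIC))
h=370
cv2.imwrite("pics/b2.png",np.hstack([cv2.copyMakeBorder(x,0,h-x.shape[0],0,0,0) for x in o]))
```

```text
(no output)
```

View pics/b2.png

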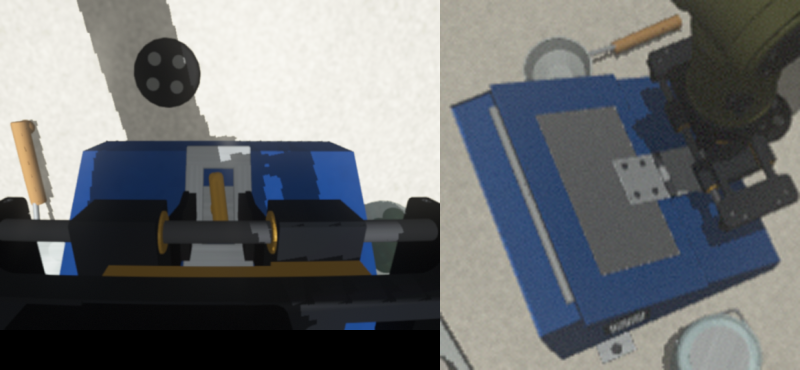

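The wrist view shows the strap down between the fingers, with the eye standing through the slot at about (216,195). The lid is shut. Pressing the strap flat next.

Emit:
{"method": "carry_out", "body": {
  "steps": [
    [0, 0, 0, -0.2, 0, -0.5, 0.34],
    [0, 0, 0, -0.3, 0, -1, 0.34],
    [0, 0, 0, -0.3, 0, -1.4, 0.34],
    [0, 0, 0, -0.3, 0, -1.7, 0.34],
    [0, 0, 0, -0.3, 0, -1.7, 0.34]
  ]
}}

```text
time: 7.95
position: [0.5136, 0.035, 0.0859]
tool_rot: [0.273, 3.129, 0.002]
ft_force: [-7.0, -0.8, 19.8]
grip_width: 0.344
grip_force: 9.8
```

Emit:
{"method": "carry_out", "body": {
  "steps": [
    [0, 0, 0, 0, 0, -0.2, 0.34],
    [0, 0, 0, 0, 0, -0.2, 0.34],
    [0, 0, 0, 0, 0, -0.2, 0.34],
    [0, 0, 0, 0, 0, 2, 0.34],
    [0, 0, 0, 0, 0, 5, 0.34],
    [0, 0, 0, 0, 0, 8, 0.34],
    [0, 0, 0, 0, 1, 8, 0],
    [0, 0, 0, -1, 3, 8, 0],
    [0, 0, 0, -2, 4, 8, 0],
    [0, 0, 0, -2, 4, 8, 0],
    [0, 0, 0, -2, 4, 8, 0]
  ]
}}

```text
time: 9.05
position: [0.4928, 0.0748, 0.1626]
tool_rot: [-0.272, -3.129, 0.001]
ft_force: [-0.4, -0.0, 0.6]
grip_width: 0.028
grip_force: 0.0
```

Run:
```python
from bench import ctrl
from h import *
b=np.load("b.npy")
s=ctrl.get_state();im=ctrl.get_image("wrist")
T=np.eye(4);T[:3,:3]=R.from_rotvec(s["tool_rot"]).as_matrix();T[:3,3]=s["position"]
T=T@im["T_tool_cam"];q=im["pixels"][:,:,::-1].copy()
P=W(b,np.array([face(.052,0,.04),face(.032,0,.04),face(.072,0,.04),face(.004,.025,.008),face(.004,-.025,.008)]))
for x,y in proj(im,P,T): cv2.circle(q,(int(round(x)),int(round(y))),2,(0,255,0),-1)
print(s["position"],proj(im,P,T).round());cv2.imwrite("pics/w3.png",q)
```

```text
[0.49281497 0.07478793 0.16261391] [[260. 289.]
 [262. 259.]
 [259. 320.]
 [302. 236.]
 [237. 236.]]
```

View pics/w3.png

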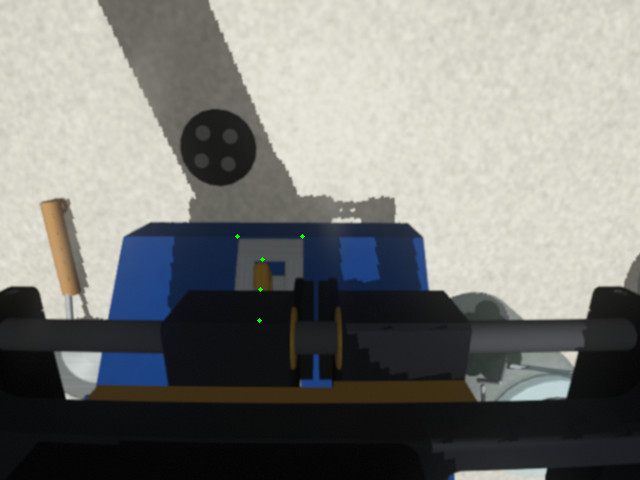

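The predicted strap corners (237,236) and (302,236) and the eye's lower end (262,259) lie on the image, so the strap is flat and the eye still in line. Next I lower the shut fingers beside the eye and push it round.

Emit:
{"method": "carry_out", "body": {
  "steps": [
    [0, 0, 0, 0, 0, -3, 0],
    [0, 0, 0, 0, 0, -6, 0],
    [0, 0, 0, 0, 0, -7.8, 0],
    [0, 0, 0, 0, 0, -7.8, 0],
    [0, 0, 0, -0.2, -1, -7.8, 0],
    [0, 0, 0, -0.3, -1.7, -7.8, 0],
    [0, 0, 0, -0.4, -2.4, -7.8, 0],
    [0, 0, 0, -0.5, -3, -7.8, 0],
    [0, 0, 0, -0.6, -3.4, -7.8, 0],
    [0, 0, 0, -0.7, -3.8, -7.8, 0],
    [0, 0, 0, -0.7, -3.8, -7.8, 0]
  ]
}}

```text
time: 10.2
position: [0.4857, 0.0379, 0.0862]
tool_rot: [0.273, 3.13, 0.004]
ft_force: [-3.1, 2.7, 2.7]
grip_width: 0.003
grip_force: 2.2
```

Emit:
{"method": "carry_out", "body": {
  "steps": [
    [0, 0, 0, 0.3, 0, 0, 0],
    [0, 0, 0, 0.5, -0.1, 0, 0],
    [0, 0, 0, 0.7, -0.1, 0, 0],
    [0, 0, 0, 0.7, -0.1, 0, 0]
  ]
}}

```text
time: 10.6
position: [0.4889, 0.0359, 0.0853]
tool_rot: [-0.273, -3.121, 0.0]
ft_force: [-12.6, 2.3, 9.2]
grip_width: 0.004
grip_force: 6.5
```

Emit:
{"method": "carry_out", "body": {
  "steps": [
    [0, 0, 0, -0.1, -0.6, 0, 0],
    [0, 0, 0, 0, -1, 0, 0],
    [0, 0, 0, 0.3, -1.1, 0, 0],
    [0, 0, 0, 0.3, -1.1, 0, 0]
  ]
}}

```text
time: 11.0
position: [0.4889, 0.0287, 0.0842]
tool_rot: [-0.268, -3.114, -0.006]
ft_force: [-18.9, 9.1, 9.8]
grip_width: 0.006
grip_force: 9.9
```

Emit:
{"method": "carry_out", "body": {
  "steps": [
    [0, 0, 0, -1.5, 0, 0, 0],
    [0, 0, 0, -2.5, 0, 2, 0],
    [0, 0, 0, -3, 0, 6, 0],
    [0, 0, 0, -3, 0, 10, 0],
    [0, 0, 0, -3, 3, 14, 0],
    [0, 0, 0, -3, 7, 16, 0],
    [0, 0, 0, -3, 11, 16, 0],
    [0, 0, 0, -3, 15, 16, 0],
    [0, 0, 0, -3, 19, 16, 0],
    [0, 0, 0, -3, 23, 16, 0],
    [0, 0, 0, -3, 23, 16, 0],
    [0, 0, 0, -3, 23, 16, 0]
  ]
}}

```text
time: 12.2
position: [0.4664, 0.2548, 0.2454]
tool_rot: [0.271, 3.129, -0.002]
ft_force: [-0.2, -1.8, 1.0]
grip_width: 0.005
grip_force: 0.0
```

Run:
```python
from bench import ctrl
from h import *
b=np.load("b.npy");o=[]
print(ctrl.get_state()["position"])
P=W(b,np.array([face(.052,-.02,.04),face(.052,.02,.04),face(.004,.025,.008),face(.004,-.025,.008),lidf(0,.154,.124)[0],lidf(0,.154,-.124)[0]]))
for n,(r0,r1,c0,c1) in {"top":(230,310,240,345),"side":(160,345,225,405)}.items():
    im=ctrl.get_image(n);k=400/(c1-c0)
    q=cv2.resize(im["pixels"][r0:r1,c0:c1,::-1],(400,int(k*(r1-r0))),interpolation=cv2.INTER_CUBIC)
    for x,y in proj(im,P): cv2.circle(q,(int((x+.5-c0)*k),int((y+.5-r0)*k)),1,(0,255,0),-1)
    o.append(q)
h=max(x.shape[0] for x in o)
cv2.imwrite("pics/b4.png",np.hstack([cv2.copyMakeBorder(x,0,h-x.shape[0],0,0,0) for x in o]))
```

```text
[0.46637313 0.25476757 0.24535511]
```

View pics/b4.png

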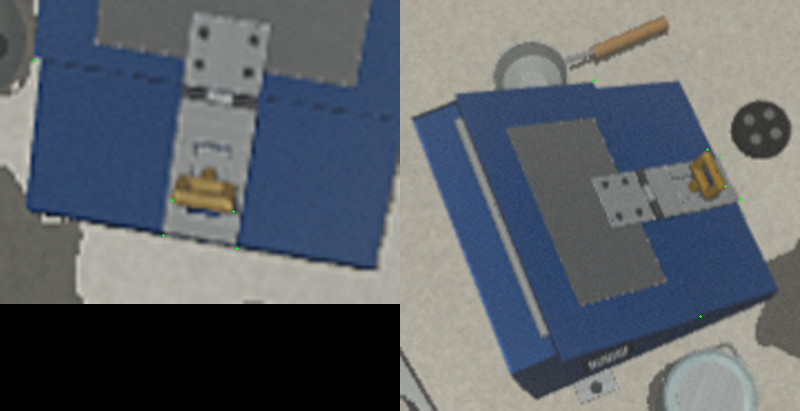

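The eye stands crosswise, parallel to the front edge to within a few degrees: (172,203) to (235,211) in the left half. The strap and lid lie on their predicted positions, and nothing else visible in these crops appears to have moved. Handing in.

```bash
python3 -c "
from bench import ctrl
print(ctrl.close_job())"
```

```text
the job is handed in; nothing more can be done
None
```

The bin's lid is shut, the strap lies flat over the staple and the eye stands crosswise over it, as the last pictures showed; the job was handed in at about 12 s, but no verdict came back.

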